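# Clear the candle ledge into the drawers

## Robot

A 6-joint arm with a two-finger parallel gripper is mounted at the origin on the work surface. World frame = base frame: x ahead of the robot, y to its left, z up, the work surface at z = 0. Lengths are in m, angles in rad, forces in N, time in s.
With the tool pointing down it reaches from about 0.3 to 0.75 m from the base axis. Payload 8.5 kg.
Tool frame: the origin (TCP) lies at the very end of the fingers, on their centre line; the grasp point (between the pads) lies 19 mm behind it (arm.grip_point_offset is the distance from the TCP to the grasp point, in m); z points along the fingers, y is the line along which they close (so a half turn about z gives the same grasp; the last joint's range is limited). The gripper opens to 88 mm and grips with 3 to 60 N. Pads are 18 mm wide; open, the fingers measure 123 mm over their backs; the gripper's body (75 mm by 187 mm) begins 45 mm behind the grasp point.
Start: joints at [-1.51, 0.381, 1.297, -0, 1.464, -0.215], TCP at [0.15, -0.529, 0.199] pointing down, gripper open.
Joint ranges: [-3.11, 3.11], [-0.89, 2.33], [0.22, 2.48], [-1.42, 4.56], [0.17, 2.85], [-2.88, 2.88]. Speed limits (rad/s): [2.39, 2.39, 3.14, 3.14, 3.14, 3.14].

## Interface

Orientations are given as a rotation vector (axis times angle).
In Python, from bench import arm, fingers, kin, capture, workorder, monitor gives the robot as it stands. Calls block until the motion is done:
- arm.movep(position, orientation): joint-space move of the TCP to a pose.
- arm.move_l(position, rot=None, speed=0.15): straight line of the TCP; rot=None keeps the orientation; speed is the mean speed in m/s.
- arm.set_joints(angles): joint-space move.
- fingers.grip(opening, grip_force=None): opening from 0.0 (shut) to 1.0 (fully open); grip_force is the grip in N (None keeps the last); returns when the fingers have stopped.
- arm.dwell(seconds).
- kin.ik(position, orientation): joint angles nearest the present ones, or None.
- capture(name): name is "side" or "top" or "wrist"; returns a dict with "img" (384x512x3 uint8, red, green, blue), "fx", "fy", "cx", "cy" (pixels), "dist_coeffs" ([k1, k2, p1, p2, k3] as OpenCV has them; the pictures are not rectified), "rvec" (rotation vector, rad) and "tvec" (3), from world to camera coordinates, as OpenCV has them. Camera axes: x right, y down, z forward; pixel columns grow to the right and rows downward; lengths in m; the calibration is good to about 2 mm. A picture is of the moment at which its call begins. There is no depth.
A pose or a line that the arm cannot do raises arm.Unreachable and nothing moves.
- workorder.sign_off(): hands the job in; it is judged then, once.
Readings, each from a call of its own:
- monitor.read_time(): time.
- monitor.read_q(): joint angles.
- monitor.read_dq(): joint speeds.
- monitor.read_joint_efforts(): joint torques, N m.
- monitor.read_position(): TCP position.
- monitor.read_eef_rot(): TCP orientation.
- monitor.read_ft_force(): force on the tool from outside, world axes, zero at the start.
- monitor.read_ft_torque(): the same for the moment, N m.
- monitor.read_finger_gap(): opening from 0.0 (shut) to 1.0 (fully open).
- monitor.read_grip_force(): force on a finger pad.
Only numpy, scipy, OpenCV 4.12 (cv2) and the standard library are available. Lean on these libraries where they do the work, as an engineer would, in place of code of your own. Each camera call takes 0.05 s, during which the arm holds its last target. There are 200 camera calls.

## Task

Tidy up after the candles: stand every green glass votive upright in the open drawer that already holds the wooden matchbox, and use the scraper block, not the fingers, to push all the wax chips along the tile into the trough at its far end. Put the white push dispenser and the scraper away in the drawer that holds the round steel tin, and shut both drawers fully, with the matchbox and the tin still in theirs; leave the snuffer, the pot and the glass jar alone.

Things in the scene. Friction and masses are not known exactly. Their poses are not given: they have to be found in the camera images.
- chest: fixed low wooden chest, 225 mm deep, 380 mm wide, 86 mm tall, with two drawers side by side; origin on the ledge under the middle of its front face; x points into the chest, y to its left end as the robot sees it, z up
- drawer_left (a joint): left drawer (chest +y side, centre line at chest y = +93 mm): how far it is pulled out in m, along chest -x; 0 is fully shut, 0.19 the most; it slides freely (about 1.5 N), stays where it is left and starts about 0.15 to 0.18 open; no knob
- drawer_right (a joint): right drawer (chest y = -93 mm), the same as the left one
- left_front (a point): middle of the outer face of the left drawer's front panel, 30 mm above the ledge, moves with the drawer (at chest x = -12 mm when shut); axes as the chest's. The panel is 182 mm wide, 12 mm thick, from 6 to 66 mm above the ledge, with a 62 mm wide finger notch in the middle of its top edge, down to 52 mm
- right_front (a point): the same point of the right drawer
- left_in (a point): centre of the left drawer's inner floor, 16 mm above the ledge, moves with the drawer; axes as the chest's. The drawer is 200 mm long inside (x) and 160 mm wide (y); side walls 6 mm thick, their top 58 mm above the ledge; when shut the inner front wall is in line with the chest's front face, so only the pulled-out length is open from above; headroom in the chest 78 mm above the ledge
- right_in (a point): the same point of the right drawer
- board: fixed candle board, 260 x 131 mm, aluminium lip all round, 5 mm thick, 36 mm tall; origin on the ledge under its centre, x along its length away from the robot, z up. From x = -125 to +60 mm is a flat terracotta tile, 121 mm wide between the lips, its top 26 mm above the ledge; from x = +60 to +125 mm is the trough. No chips lie nearer than x = -65 mm
- trough (a point): centre of the trough's floor, 6 mm above the ledge and 20 mm below the tile's top; trough is 65 mm long (board x) and 121 mm wide (board y); axes as the board's
- scraper: scraper block standing on the ledge: grey plastic foot 30 mm (x) by 90 mm (y), 12 mm tall, carrying a wooden grip 22 mm (x) by 76 mm (y) from 12 to 50 mm above its underside; origin at the centre of its underside, z up
- matchbox: small wooden matchbox 36 x 54 x 15 mm lying in one of the two drawers (either one), about 30 mm in front of the chest's front face; origin at the centre of its underside
- tin: round steel tin with a screw lid, 53 mm across, 36 mm tall, standing in the other drawer, about 30 mm in front of the chest's front face; origin at the centre of its underside
- snuffer: bystander: bronze-tone aluminium candle snuffer lying on the ledge, 190 mm long along its y; origin under its handle
- dispenser: white plastic push dispenser of balloon clips standing on the ledge: square body 46 x 46 mm, 44 mm tall, with a round push cap 30 mm across on top, 54 mm tall in all; origin at the centre of its underside, x and y across its flat sides, z up
- jar: bystander: closed glass jar, 60 mm across, 75 mm tall; origin at the centre of its underside
- pot: bystander: small terracotta pot, 80 mm across, 68 mm tall; origin at the centre of its underside
- votive_a: square green glass votive, open on top, 44 x 44 mm, 42 mm tall, walls 5 mm, with a little white wax inside; stands on the ledge at the start; origin at the centre of its underside, x and y across its flat sides, z up; may be absent (None)
- votive_b: square green glass votive, open on top, 44 x 44 mm, 42 mm tall, walls 5 mm, with a little white wax inside; stands on the ledge at the start; origin at the centre of its underside, x and y across its flat sides, z up; may be absent (None)
- votive_c: square green glass votive, open on top, 44 x 44 mm, 42 mm tall, walls 5 mm, with a little white wax inside; stands on the ledge at the start; origin at the centre of its underside, x and y across its flat sides, z up; may be absent (None)
- chip_1: ivory chip of hardened wax, 20 x 15 x 8 mm, lying flat on the tile; origin at its centre; may be absent (None)
- chip_2: ivory chip of hardened wax, 20 x 15 x 8 mm, lying flat on the tile; origin at its centre; may be absent (None)
- chip_3: ivory chip of hardened wax, 20 x 15 x 8 mm, lying flat on the tile; origin at its centre; may be absent (None)
- chip_4: ivory chip of hardened wax, 20 x 15 x 8 mm, lying flat on the tile; origin at its centre; may be absent (None)
- chip_5: ivory chip of hardened wax, 20 x 15 x 8 mm, lying flat on the tile; origin at its centre; may be absent (None)
Things that resemble listed ones, but are neither listed nor needed, are in the scene too. Leave any black look-alike of the scraper alone.

How it is judged:
At the end, for the whole second after the job is handed in: Every votive stands in the matchbox drawer, upright within 0.25 rad; the dispenser and the scraper are in the tin drawer; both drawers are within 8 mm of shut; every chip lies in the trough, its centre at most 18 mm above the floor; all are at rest ((((x of matchbox in the frame of left_in between -0.1 and 0.1 m and y of matchbox in the frame of left_in between -0.08 and 0.08 m and z of matchbox in the frame of left_in between -0.01 and 0.05 m) and (x of tin in the frame of right_in between -0.1 and 0.1 m and y of tin in the frame of right_in between -0.08 and 0.08 m and z of tin in the frame of right_in between -0.01 and 0.05 m) and (x of scraper in the frame of right_in between -0.1 and 0.1 m and y of scraper in the frame of right_in between -0.08 and 0.08 m and z of scraper in the frame of right_in between -0.01 and 0.05 m) and (x of dispenser in the frame of right_in between -0.1 and 0.1 m and y of dispenser in the frame of right_in between -0.08 and 0.08 m and z of dispenser in the frame of right_in between -0.01 and 0.05 m) and (x of votive_a in the frame of left_in between -0.1 and 0.1 m and y of votive_a in the frame of left_in between -0.08 and 0.08 m and z of votive_a in the frame of left_in between -0.01 and 0.05 m and angle between votive_a's own z axis and vertical below 0.25 rad) and (x of votive_b in the frame of left_in between -0.1 and 0.1 m and y of votive_b in the frame of left_in between -0.08 and 0.08 m and z of votive_b in the frame of left_in between -0.01 and 0.05 m and angle between votive_b's own z axis and vertical below 0.25 rad) and (x of votive_c in the frame of left_in between -0.1 and 0.1 m and y of votive_c in the frame of left_in between -0.08 and 0.08 m and z of votive_c in the frame of left_in between -0.01 and 0.05 m and angle between votive_c's own z axis and vertical below 0.25 rad)) or ((x of matchbox in the frame of right_in between -0.1 and 0.1 m and y of matchbox in the frame of right_in between -0.08 and 0.08 m and z of matchbox in the frame of right_in between -0.01 and 0.05 m) and (x of tin in the frame of left_in between -0.1 and 0.1 m and y of tin in the frame of left_in between -0.08 and 0.08 m and z of tin in the frame of left_in between -0.01 and 0.05 m) and (x of scraper in the frame of left_in between -0.1 and 0.1 m and y of scraper in the frame of left_in between -0.08 and 0.08 m and z of scraper in the frame of left_in between -0.01 and 0.05 m) and (x of dispenser in the frame of left_in between -0.1 and 0.1 m and y of dispenser in the frame of left_in between -0.08 and 0.08 m and z of dispenser in the frame of left_in between -0.01 and 0.05 m) and (x of votive_a in the frame of right_in between -0.1 and 0.1 m and y of votive_a in the frame of right_in between -0.08 and 0.08 m and z of votive_a in the frame of right_in between -0.01 and 0.05 m and angle between votive_a's own z axis and vertical below 0.25 rad) and (x of votive_b in the frame of right_in between -0.1 and 0.1 m and y of votive_b in the frame of right_in between -0.08 and 0.08 m and z of votive_b in the frame of right_in between -0.01 and 0.05 m and angle between votive_b's own z axis and vertical below 0.25 rad) and (x of votive_c in the frame of right_in between -0.1 and 0.1 m and y of votive_c in the frame of right_in between -0.08 and 0.08 m and z of votive_c in the frame of right_in between -0.01 and 0.05 m and angle between votive_c's own z axis and vertical below 0.25 rad))) and value of joint each of drawer_left, drawer_right below 0.008 m and x of chip_1 in the frame of trough between -0.034 and 0.034 m and y of chip_1 in the frame of trough between -0.062 and 0.062 m and z of chip_1 in the frame of trough between -0.01 and 0.018 m and x of chip_2 in the frame of trough between -0.034 and 0.034 m and y of chip_2 in the frame of trough between -0.062 and 0.062 m and z of chip_2 in the frame of trough between -0.01 and 0.018 m and x of chip_3 in the frame of trough between -0.034 and 0.034 m and y of chip_3 in the frame of trough between -0.062 and 0.062 m and z of chip_3 in the frame of trough between -0.01 and 0.018 m and x of chip_4 in the frame of trough between -0.034 and 0.034 m and y of chip_4 in the frame of trough between -0.062 and 0.062 m and z of chip_4 in the frame of trough between -0.01 and 0.018 m and x of chip_5 in the frame of trough between -0.034 and 0.034 m and y of chip_5 in the frame of trough between -0.062 and 0.062 m and z of chip_5 in the frame of trough between -0.01 and 0.018 m and linear speed of each of votive_a, votive_b, votive_c, chip_1, chip_2, chip_3, chip_4, chip_5, scraper, dispenser below 0.03 m/s); the robot touches nothing.
It fails at once if the fingers press on a wax chip (contact force between the fingers and chip_1 above 0.5 N or contact force between the fingers and chip_2 above 0.5 N or contact force between the fingers and chip_3 above 0.5 N or contact force between the fingers and chip_4 above 0.5 N or contact force between the fingers and chip_5 above 0.5 N).
It fails at once if the snuffer, the pot or the jar is moved more than 30 mm (distance of any of snuffer, pot, jar from where it was at the start of the episode above 0.03 m).
Of votive_a, votive_b, votive_c only 2 to 3 are there at a start; the rules pass over those that are not, and their reading is None.
Of chip_1, chip_2, chip_3, chip_4, chip_5 only 3 to 5 are there at a start; the rules pass over those that are not, and their reading is None.
At some moment in a run one of votive_a, votive_b, votive_c may be knocked a few centimetres aside while the robot is not near it.
It also fails if it takes over 208 s, if anything falls off the work surface, if the arm or the gripper's body presses on something with over 40 N, if the wrist force passes 120 N, or if a joint passes its speed limit or range.

## Working session

There is one attempt and no reset: what is moved stays moved. The work goes in short steps, each a Python script; the robot and the scene stay as the last script left them, time stands still between calls to the robot, and variables do not carry over. Pictures are saved under pics/ and viewed, at most 15 in all, crops included, and the job is handed in when it is done.

```bash
ls; mkdir -p pics; python3 - <<'E'
from bench import *
import cv2,pickle
d={}
for n in ("top","side","wrist"):
    c=capture(n); d[n]=c
    cv2.imwrite(f"pics/{n}0.png",cv2.resize(c["img"][:,:,::-1],(800,600),interpolation=cv2.INTER_CUBIC))
    print(n,c["fx"],c["cx"],c["dist_coeffs"],c["rvec"],c["tvec"])
pickle.dump(d,open("c0.pkl","wb"))
E
```

```text
pics
top 459.787810498405 264.95541727906016 [0.0480647 0.        0.        0.        0.       ] [ 2.14881875 -2.18269852  0.16160795] [0.00384287 0.5659858  1.17671658]
side 351.1189305947274 256.3459680425305 [-0.01323369  0.          0.          0.          0.        ] [ 0.57775175 -2.5870739   1.27934415] [0.50238227 0.1656196  0.82620466]
wrist 299.09200685394336 252.2059705941335 [-0.03809336  0.          0.          0.          0.        ] [-2.29483957  1.73536367  0.27841962] [-0.5498893  -0.04308086  0.39058648]
```

View pics/top0.png

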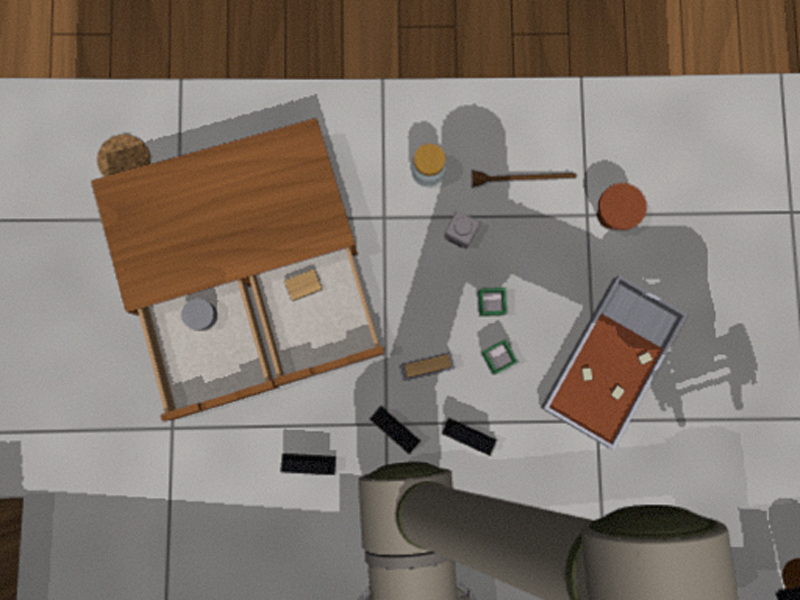

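View pics/side0.png

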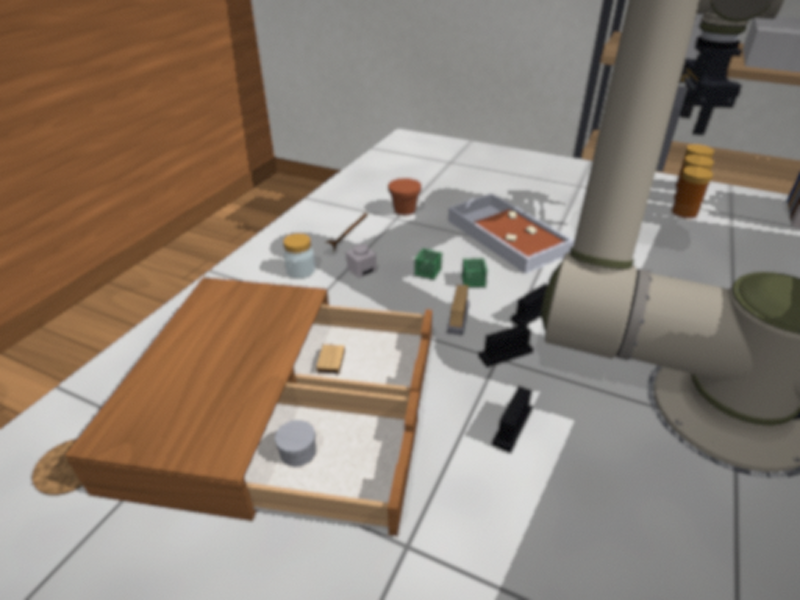

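The top view shows the base at the bottom with +x up. In its 800x600 pixels:
- **Scraper:** the wooden grip on a grey foot at (427,366). The black look-alikes at (395,430), (468,437) and (308,463) are rejected.
- **Votives:** two, at (492,301) and (499,356).
- **Dispenser:** (462,229).
- **Drawers:** the matchbox (303,283) is in the right one and the tin (198,313) in the left one.
- **Chips:** three on the tile, at (587,373), (645,357) and (617,392).

The area under the arm still has to be checked.

```bash
cat > h.py <<'E'
import numpy as np, cv2
from scipy.spatial.transform import Rotation as R
def cam(c):
    K=np.array([[c["fx"],0,c["cx"]],[0,c["fy"],c["cy"]],[0,0,1.]])
    Rm=cv2.Rodrigues(np.array(c["rvec"],float))[0]
    return K,np.array(c["dist_coeffs"],float),Rm,-Rm.T@np.array(c["tvec"],float)
def cast(c,pts,z):
    K,D,Rm,o=cam(c)
    p=cv2.undistortPoints(np.array(pts,float).reshape(-1,1,2),K,D).reshape(-1,2)
    d=np.c_[p,np.ones(len(p))]@Rm
    return o+d*((z-o[2])/d[:,2])[:,None]
def proj(c,P):
    K,D,Rm,o=cam(c)
    return cv2.projectPoints(np.array(P,float).reshape(-1,1,3),np.array(c["rvec"],float),np.array(c["tvec"],float),K,D)[0].reshape(-1,2)
def blobs(c,lo,hi,amin=15,roi=None):
    hsv=cv2.cvtColor(c["img"],cv2.COLOR_RGB2HSV)
    m=cv2.inRange(hsv,np.array(lo),np.array(hi))
    if roi is not None:
        k=np.zeros_like(m); x0,y0,x1,y1=roi; k[y0:y1,x0:x1]=255; m&=k
    cs=cv2.findContours(m,cv2.RETR_EXTERNAL,cv2.CHAIN_APPROX_NONE)[0]
    return [q for q in cs if cv2.contourArea(q)>=amin]
def rect(c,q,z):
    "min-area rectangle of contour cast on plane z: centre, sides, yaw of long side"
    P=cast(c,q.reshape(-1,2),z)[:,:2].astype(np.float32)*1000
    (x,y),(w,h),a=cv2.minAreaRect(P)
    if w<h: w,h,a=h,w,a+90
    return np.array([x,y])/1000,(round(float(w)),round(float(h))),(a+90)%180-90
def down(yaw): 
    "tool down, tool y axis at yaw+90 deg -> fingers close along direction yaw+90; yaw in deg"
    return (R.from_euler('z',yaw,degrees=True)*R.from_euler('x',180,degrees=True)).as_rotvec()
E
python3 - <<'E'
import pickle; from h import *
d=pickle.load(open("c0.pkl","rb")); t=d["top"]; s=512/800
print("cam",cam(t)[3],cam(d["side"])[3])
def show(n,lo,hi,z,roi,amin=15):
    for q in blobs(t,lo,hi,amin,[int(v*s) for v in roi]):
        c,wh,a=rect(t,q,z); print(n,c.round(4),wh,round(a,1))
show("votive",(55,80,30),(85,255,255),.042,(380,200,700,480))
show("scr",(8,60,60),(25,255,255),.050,(390,340,470,390))
show("mbox",(10,60,90),(28,255,255),.031,(283,262,323,302))
show("chip",(15,15,140),(35,120,255),.034,(550,290,690,440),8)
show("tile",(0,130,60),(12,255,255),.026,(530,290,700,450),100)
show("pot",(0,120,60),(12,255,255),.068,(590,170,660,240))
def pts(n,z,P): print(n,cast(t,np.array(P)*s,z).round(4)[:,:2].tolist())
pts("chest top FL,FR,BR,BL",.086,[(127,313),(355,248),(318,119),(92,181)])
pts("drawer front outer corners L,mid,R",.066,[(164,419),(272,386),(383,353)])
pts("board corners",.036,[(617,278),(684,317),(610,446),(545,406)])
pts("disp cap, tin, jar",.054,[(463,226),(199,310)])
pts("jar top",.075,[(430,157)])
pts("snuffer",.01,[(478,178),(576,175)])
pts("black",.05,[(395,430),(468,437),(308,463)])
import sys
E
```

```text
cam [0.41242365 0.0226589  1.23871301] [0.21402413 0.71679983 0.63468388]
votive [ 0.4644 -0.1449] (46, 42) -62.4
votive [ 0.5575 -0.136 ] (45, 44) -86.9
scr [ 0.4511 -0.024 ] (75, 22) -77.0
mbox [0.5917 0.1829] (55, 38) -69.2
chip [ 0.4023 -0.3409] (18, 13) -36.3
chip [ 0.4338 -0.2916] (16, 13) -0.8
chip [ 0.4587 -0.3901] (18, 13) -64.8
tile [ 0.4273 -0.3255] (181, 116) -31.4
pot [ 0.7105 -0.3546] (78, 75) 89.1
chest top FL,FR,BR,BL [[0.5409, 0.4524], [0.6418, 0.0909], [0.8601, 0.1504], [0.7568, 0.5143]]
drawer front outer corners L,mid,R [[0.3729, 0.3962], [0.4214, 0.2267], [0.4714, 0.0477]]
board corners [[0.594, -0.3502], [0.526, -0.4592], [0.3147, -0.3233], [0.3811, -0.2192]]
disp cap, tin, jar [[0.6836, -0.0893], [0.5476, 0.3488]]
jar top [[0.7971, -0.0349]]
snuffer [[0.7795, -0.122], [0.7827, -0.2952]]
black [[0.347, 0.0299], [0.3337, -0.0887], [0.2976, 0.1706]]
```

```bash
python3 - <<'E'
import pickle,cv2; d=pickle.load(open("c0.pkl","rb"));t=d["top"]["img"][:,:,::-1]
cv2.imwrite("pics/crop.png",cv2.resize(t[120:300,230:455],(800,600)[:1]+(640-40,),interpolation=cv2.INTER_CUBIC))
E
```

```text
(no output)
```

View pics/crop.png

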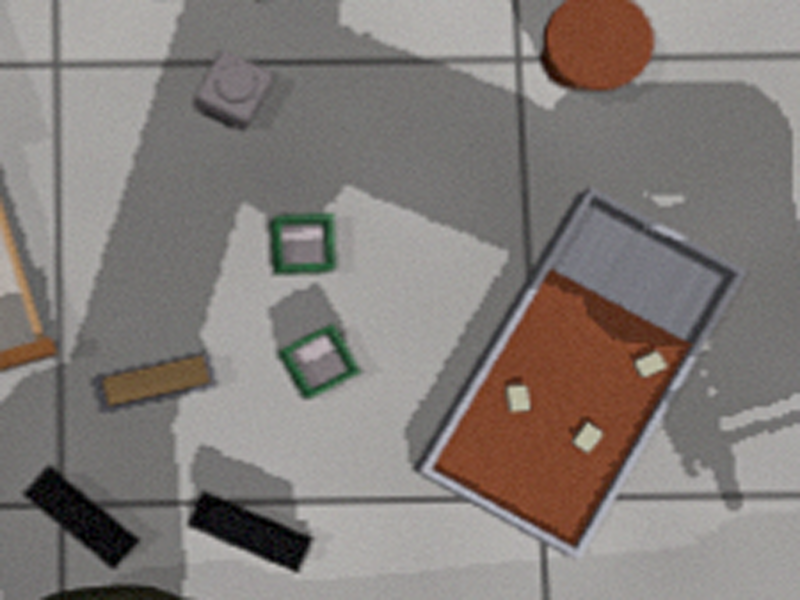

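The crop confirms the scraper: wooden grip on a grey foot at crop (156,380), beside black look-alikes at (80,515) and (250,530). It also shows the dispenser at (235,90) and the votives at (303,242) and (318,360). Next I hover close for a wrist view, and check the area the arm was hiding.

```bash
cat >> h.py <<'E'
from bench import arm, fingers, kin, capture, workorder, monitor
CH=np.array([.5914,.2717]); CY=15.7; BD=np.array([.454,-.338]); BY=-32.2
def loc(o,yaw,x,y):
    a=np.radians(yaw); return o+np.array([x*np.cos(a)-y*np.sin(a),x*np.sin(a)+y*np.cos(a)])
def chest(x,y): return loc(CH,CY,x,y)
def board(x,y): return loc(BD,BY,x,y)
def inv(o,yaw,p): return loc(np.zeros(2),-yaw,*(np.array(p)[:2]-o))
def rot(p,closing,z=.2):
    "down orientation whose fingers close along angle closing (deg), nearest joints"
    q0=np.array(monitor.read_q()); best=None
    for k in (90,-90):
        o=down(closing+k); q=kin.ik([*p,z],o)
        if q is not None:
            c=np.abs(np.array(q)-q0).max()
            if best is None or c<best[0]: best=(c,o)
    if best is None: raise RuntimeError("unreachable")
    return best[1]
def over(p,closing,z=.2): arm.movep([*p,z],rot(p,closing,z))
def pick(p,closing,ztcp,width,force=20,hover=.13):
    over(p,closing,hover); fingers.grip(min(1,width/.088))
    arm.move_l([*p,ztcp],speed=.12); fingers.grip(0,force)
    g=monitor.read_finger_gap()*88; print("gap mm",g,"force",monitor.read_grip_force()); 
    arm.move_l([*p,.2],speed=.25); return g
def place(p,closing,ztcp,width):
    over(p,closing,.2); arm.move_l([*p,ztcp],speed=.15); print("F",np.round(monitor.read_ft_force(),1))
    fingers.grip(width/.088); arm.move_l([*p,.2],speed=.25)
def snap(n,name,save=True):
    c=capture(n)
    if save: cv2.imwrite(f"pics/{name}.png",cv2.resize(c["img"][:,:,::-1],(800,600),interpolation=cv2.INTER_CUBIC))
    return c
def votives(c,z=.042,amin=60):
    return [rect(c,q,z) for q in blobs(c,(50,80,25),(88,255,255),amin)]
E
python3 - <<'E'
from h import *; import pickle
over([.55,-.12],0,.33)
w=snap("wrist","w1"); t=snap("top","t1"); pickle.dump((w,t),open("c1.pkl","wb"))
for v in votives(w): print("w",v)
for v in votives(t): print("t",v)
print(monitor.read_time(),monitor.read_q())
E
```

```text
w (array([ 0.4667749 , -0.14276068]), (48, 44), 26.582340240478516)
w (array([ 0.55761658, -0.13362003]), (47, 40), -89.06251037120819)
2.3583 [-4.26447826e-01  3.52342087e-01  9.74045280e-01 -1.12595368e-04
  1.81562190e+00 -4.25045917e-01]
```

```bash
python3 -c "
import cv2,numpy as np
a=cv2.imread('pics/w1.png');b=cv2.imread('pics/t1.png')
cv2.imwrite('pics/wt1.png',cv2.resize(np.hstack([a,b]),(800,300),interpolation=cv2.INTER_AREA))"
```

```text
(no output)
```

View pics/wt1.png

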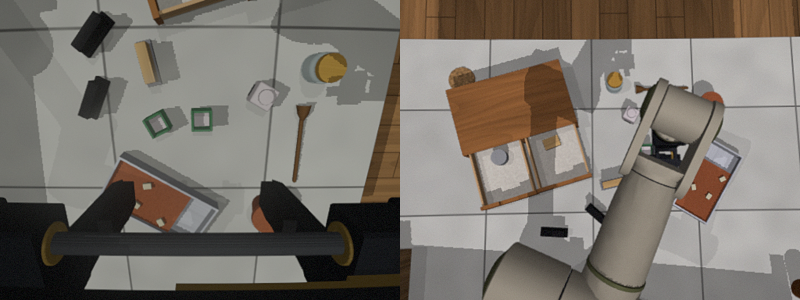

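The wrist view shows only two votives at half-scale pixels (157,123) and (202,119), agreeing with the top view within about 2 mm. Nothing new shows where the arm had been. Now picking the votives.

```bash
python3 - <<'E'
from h import *; import pickle
cv2.imwrite("pics/disp.png",cv2.resize(pickle.load(open("c1.pkl","rb"))[0]["img"][85:165,290:390,::-1],(500,400),interpolation=cv2.INTER_CUBIC))
g=pick([.5576,-.1348],92,.013,.066)
if 40<g<48:
    place(chest(-.105,-.135),CY,.0305,.058)
    over([.55,-.12],0,.33); w=snap("wrist","w2")
    for v in votives(w): print(v)
print(monitor.read_time())
E
```

```text
gap mm 0.6901441269970242 force 0.0
7.275
```

View pics/disp.png

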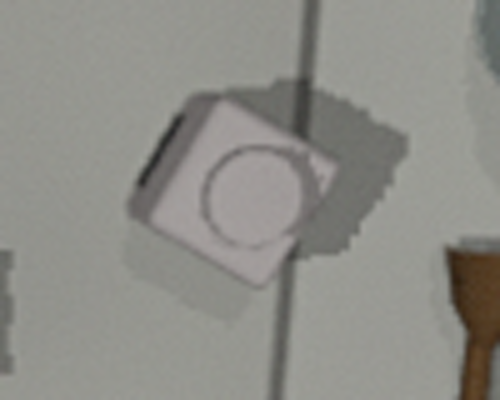

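The dispenser's top corners read at crop (222,98), (335,165), (262,285) and (152,218). The grasp closed on nothing, so the votive may have been knocked aside; I look again.

```bash
python3 - <<'E'
from h import *; import pickle
c=pickle.load(open("c1.pkl","rb"))[0]
P=cast(c,[(290+x/5,85+y/5) for x,y in[(222,98),(335,165),(262,285),(152,218)]],.044)[:,:2]
print(P.round(4),P.mean(0)); print([np.degrees(np.arctan2(*(P[(i+1)%4]-P[i])[::-1])).round(1) for i in range(4)],[np.linalg.norm(P[(i+1)%4]-P[i]).round(4) for i in range(4)])
over([.55,-.12],0,.33); w=snap("wrist","w2")
for v in votives(w): print(v)
print(monitor.read_time())
E
```

```text
[[ 0.6746 -0.0589]
 [ 0.7113 -0.0787]
 [ 0.6919 -0.116 ]
 [ 0.6556 -0.0951]] [ 0.68333542 -0.08717411]
[np.float64(-28.4), np.float64(-117.6), np.float64(150.1), np.float64(62.3)] [np.float64(0.0417), np.float64(0.042), np.float64(0.0419), np.float64(0.041)]
(array([ 0.46418289, -0.14340324]), (42, 41), 28.55059814453125)
(array([ 0.55753387, -0.13351779]), (45, 40), -89.03792768716812)
8.6833
```

View pics/w2.png

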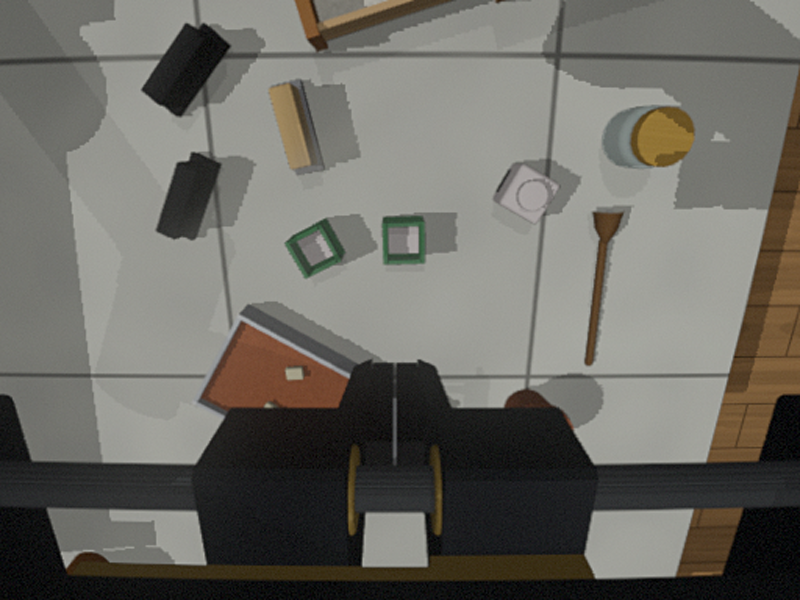

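The picture shows both votives undisturbed at (404,240) and (315,248), and the fingers closed at (395,400). So the fingers never touched the votive, and I need to see where the tool really went.

```bash
python3 - <<'E'
from h import *
fingers.grip(.75)
over([.5576,-.1348],92,.13); print(monitor.read_position(),monitor.read_eef_rot(),monitor.read_finger_gap())
arm.move_l([.5576,-.1348,.06],speed=.12); print(monitor.read_position(),monitor.read_finger_gap())
a=snap("side","s3"); b=snap("wrist","w3")
cv2.imwrite("pics/s3.png",np.vstack([cv2.resize(a["img"][120:220,200:400,::-1],(600,300)),cv2.resize(b["img"][:,:,::-1],(600,300))]))
E
```

```text
[ 0.55789481 -0.13492821  0.13047929] [3.14067210e+00 5.64190802e-02 1.31889193e-03] 0.7502685099979215
[ 0.55805124 -0.13500145  0.06073718] 0.7495672099551823
```

View pics/s3.png

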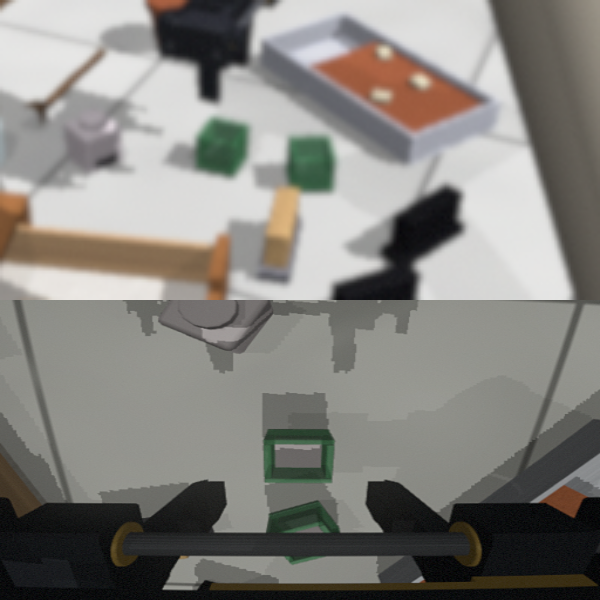

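```bash
python3 - <<'E'
from h import *
w=capture("wrist"); s=capture("side"); p=np.array(monitor.read_position())
print("wrist tcp",proj(w,p),"tcp+1cm",proj(w,p+[0,0,.01]),"votb",proj(w,[.5576,-.1348,.042]))
print("side tcp",proj(s,p),"votb",proj(s,[.5576,-.1348,.042]),"camw",cam(w)[3])
for n,c in(("w",w),("s",s)):
    for q in blobs(c,(50,80,25),(88,255,255),40):
        m=cv2.moments(q); print(n,m['m10']/m['m00'],m['m01']/m['m00'],rect(c,q,.042)[0])
m=cv2.inRange(w["img"],(0,0,0),(60,60,60)); print(proj(w,[*loc(p[:2],92,.0,.03),p[2]]),proj(w,[*loc(p[:2],92,.033,0),p[2]]),proj(w,[*loc(p[:2],92,-.033,0),p[2]]))
E
```

```text
wrist tcp [[251.2257588  217.78457972]] tcp+1cm [[251.18676957 224.02437404]] votb [[251.06925884 207.98554139]]
side tcp [[274.382377   157.63044126]] votb [[274.30576972 162.82678945]] camw [ 0.63837964 -0.13269095  0.24600077]
w 254.32128514056222 331.8433734939759 [ 0.4428847  -0.14499564]
w 258.7292348732872 280.35782708863826 [ 0.49004202 -0.14178693]
w 255.32937538651822 194.5325912183055 [ 0.56333112 -0.13700589]
s 302.9970238095238 174.42559523809524 [ 0.45633276 -0.11359182]
s 273.328373015873 169.15079365079364 [ 0.54740204 -0.10333395]
[[251.2721765  256.96249191]] [[202.20294528 217.76786204]] [[300.24554321 217.74295288]]
```

```bash
python3 - <<'E'
from h import *
arm.move_l([.5576,-.1348,.02],speed=.08); print(monitor.read_position(),np.round(monitor.read_ft_force(),2))
a=snap("side","s4"); b=snap("wrist","w4"); p=monitor.read_position()
print(proj(a,p),proj(b,p))
x,y=proj(a,p)[0].astype(int)
cv2.imwrite("pics/s4.png",np.hstack([cv2.resize(a["img"][y-40:y+40,x-35:x+35,::-1],(350,400)),cv2.resize(b["img"][130:290,150:350,::-1],(450,400))[:,:]]))
E
```

```text
[ 0.55782555 -0.13490373  0.02022447] [ 0.79 -0.2   1.17]
[[274.04257682 168.5380139 ]] [[251.33779963 217.73953912]]
```

View pics/s4.png

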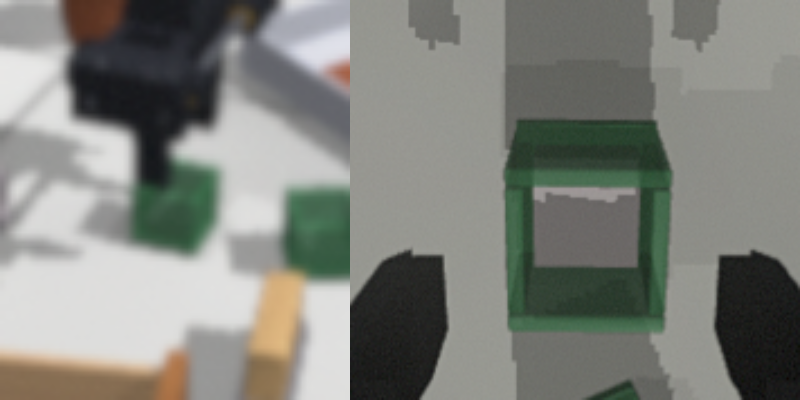

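```bash
python3 - <<'E'
from h import *
from scipy.optimize import fsolve
w=capture("wrist"); s=capture("side"); p=np.array(monitor.read_position()); hw=monitor.read_finger_gap()*.044
for sg,px in((1,191),(-1,313.6)):
    f=lambda u: proj(w,[p[0]+u[0],p[1]+sg*hw,p[2]+u[1]])[0]-[px,232]
    a=f([0,0]); 
    sol=fsolve(f,[0,.02]); print(sg,a,sol)
# side ray of near fingertip, on planes of constant y
K,D,Rm,o=cam(s); q=cv2.undistortPoints(np.array([[[269,165.5]]]),K,D)[0,0]; d=np.array([*q,1])@Rm
for yy in(-.102,-.094,-.085): print(yy,o+d*(yy-o[1])/d[1]-p)
E
```

```text
1 [ 11.1405254  -15.80877766] [0.00678208 0.03761042]
-1 [-13.37358214 -12.67451259] [0.0106677  0.04085202]
-0.102 [0.00349708 0.03290506 0.03010367]
-0.094 [0.00010359 0.04090506 0.03581029]
-0.085 [-0.00371409  0.04990506  0.04223024]
```

Side and wrist views agree that the real fingertips end about 37 mm above the reported TCP: z offset 0.036 to 0.040, x offset about 0. I settle it with a light touch of the closed fingers on empty ledge.

```bash
python3 - <<'E'
from h import *
print(arm.grip_point_offset)
arm.move_l([.5576,-.1348,.15],speed=.2); fingers.grip(0)
over([.57,-.05],0,.06); f0=np.array(monitor.read_ft_force())
arm.move_l([.57,-.05,-.015],speed=.1)
z=-.015
while z>-.05:
    z-=.0015; arm.move_l([.57,-.05,z],speed=.03); f=np.array(monitor.read_ft_force())-f0
    if f[2]>3: break
print(z,monitor.read_position(),f.round(2)); arm.move_l([.57,-.05,.06],speed=.15); print(monitor.read_time())
E
```

```text
0.0187
-0.04050000000000002 [ 0.57018989 -0.05005687 -0.03890807] [-5.68  0.8  15.73]
21.9167
```

The fingers touch at TCP z = −0.039, so the true tip is 38.5 mm above the reported TCP. I build that into the helpers and carry on with the votives.

```bash
sed -i 's/arm.move_l(\[\*p,ztcp\]/arm.move_l([*p,ztcp-OFF]/; s/hover=.13/hover=.09/; s/z=.2)/z=.16)/; s/\[\*p,.2\]/[*p,.14]/; s/over(p,closing,.2)/over(p,closing,.14)/' h.py; sed -i 's/^CH=/OFF=.0385; CH=/' h.py; python3 - <<'E'
from h import *
g=pick([.5576,-.1348],92,.013,.066)
if 40<g<48:
    place(chest(-.105,-.135),CY,.0305,.058)
    over([.55,-.12],0,.33); w=snap("wrist","w5")
    V=votives(w,amin=100)
    for v in V: print(v)
    if len(V)==1 and np.linalg.norm(V[0][0]-[.465,-.143])<.006:
        g=pick([.4652,-.1434],-62.5,.013,.066)
        if 40<g<48: place(chest(-.105,-.055),CY,.0305,.058)
print(monitor.read_time())
E
```

```text
gap mm 43.69878951940272 force 19.999701578635722
F [ 0.7  0.2 -0.6]
(array([ 0.45397406, -0.17426494]), (44, 42), -62.773977279663086)
31.3333
```

The second votive was knocked to (0.454, −0.174) and is still upright (44x42 mm outline), so I pick it there.

```bash
python3 - <<'E'
from h import *
over([.55,-.12],0,.33); w=snap("wrist","w6"); V=votives(w,amin=100); print(V)
p=V[0][0]
g=pick(p,V[0][2]+90,.013,.068)
if 40<g<48: place(chest(-.105,-.055),CY,.0305,.058)
over(chest(-.2,-.02),CY,.33); w=snap("wrist","w7")
for v in votives(w,.058): print(v, inv(CH,CY,v[0]))
print(monitor.read_time())
E
```

```text
[(array([ 0.45405728, -0.17450023]), (45, 42), -64.08294296264648)]
gap mm 43.629088483632664 force 19.922959939576685
F [-0.2 -0.4 -1. ]
(array([0.52206445, 0.11903179]), (53, 47), -74.27861022949219) [-0.10806084 -0.12821019]
(array([0.50192371, 0.19149744]), (49, 47), -71.72158432006836) [-0.10784094 -0.05299802]
40.0
```

View pics/w7.png

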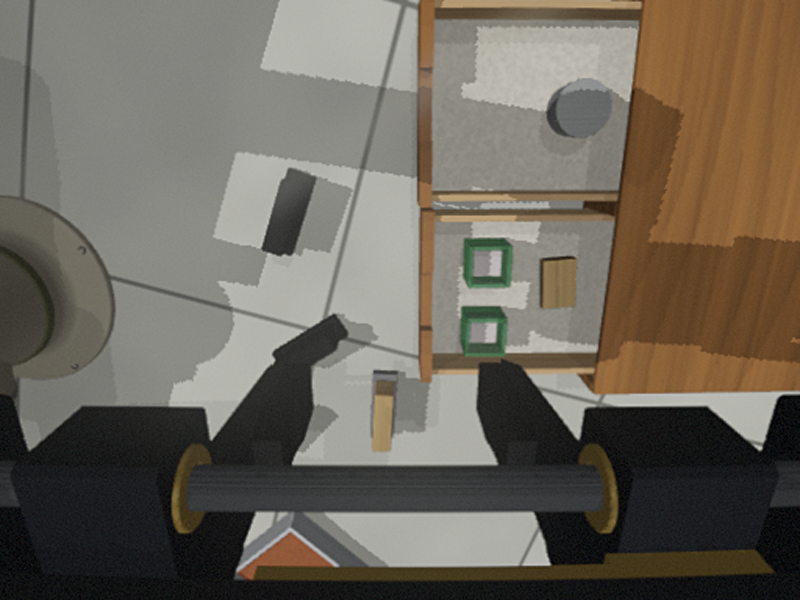

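The votives stand upright in the right drawer at (488,262) and (484,331), with the matchbox behind them at (558,281). Next comes the dispenser, then a closer measurement of the scraper and board.

```bash
python3 - <<'E'
from h import *
g=pick([.6835,-.088],-28.5,.013,.068)
if 41<g<50: place(chest(-.09,.143),CY,.0305,.060)
over([.49,-.13],0,.30); w=snap("wrist","w8")
for q in blobs(w,(10,60,60),(28,255,255),80):
    r=rect(w,q,.05); print("scr?",r)
over([.5,-.42],0,.33); w=snap("wrist","w9")
for q in blobs(w,(0,130,50),(13,255,255),800): r=rect(w,q,.026); print("tile",r,inv(BD,BY,r[0]))
for q in blobs(w,(15,15,120),(38,130,255),20): r=rect(w,q,.034); print("chip",r,inv(BD,BY,r[0]))
print(monitor.read_time())
a=cv2.imread('pics/w8.png');b=cv2.imread('pics/w9.png')
cv2.imwrite('pics/w89.png',cv2.resize(np.hstack([a,b]),(800,300),interpolation=cv2.INTER_AREA))
E
```

```text
gap mm 45.839329535940394 force 19.99599770642817
F [-0.4 -0.7 -1.4]
scr? (array([ 0.23545255, -0.43145294]), (115, 20), 81.22415924072266)
scr? (array([ 0.74301569, -0.42771436]), (123, 20), -79.4263916015625)
scr? (array([ 0.42923108, -0.31034271]), (174, 109), -31.164356231689453)
scr? (array([ 0.75361273, -0.19159628]), (158, 22), 86.5985107421875)
scr? (array([ 0.80809863, -0.0316532 ]), (64, 56), 11.1779146194458)
scr? (array([ 0.45153265, -0.02382578]), (75, 23), -77.44349956512451)
scr? (array([0.50338663, 0.05700866]), (69, 15), 0.1452840119600296)
tile (array([ 0.72948376, -0.35577319]), (86, 86), 43.349143981933594) [0.24258339 0.13175921]
tile (array([ 0.42681134, -0.32258368]), (183, 119), -31.5386962890625) [-0.03122185 -0.00144301]
chip (array([ 0.45839127, -0.38899213]), (19, 14), -64.04378128051758) [ 0.03088835 -0.04080919]
chip (array([ 0.37951581, -0.37684958]), (17, 14), -58.892242431640625) [-0.042326   -0.07256511]
chip (array([ 0.40192557, -0.34023718]), (19, 14), -38.72275161743164) [-0.04287289 -0.02964232]
chip (array([ 0.43300595, -0.29080338]), (19, 14), 6.373460292816162) [-0.04291498  0.02875023]
51.7833
```

View pics/w89.png

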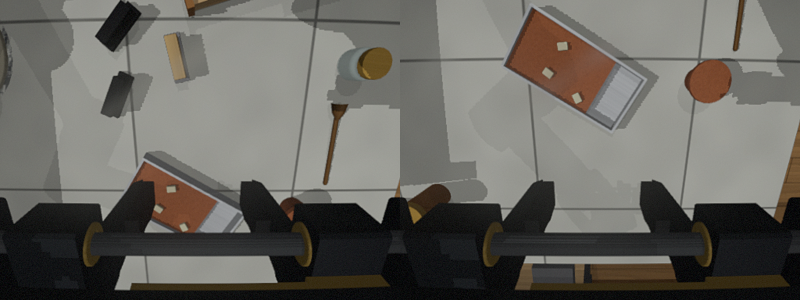

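Three chips lie on the tile at (562,46), (548,73) and (577,98). The tile centre agrees with the board frame to 2 mm; the fourth "chip" blob lies outside the lip, so it is a highlight. Now gripping the scraper and making the strokes.

```bash
sed -i 's/BD=np.array(\[.454,-.338\]); BY=-32.2/BD=np.array([.4542,-.339]); BY=-31.8/' h.py; python3 - <<'E'
from h import *
g=pick([.4513,-.0239],12.7,.021,.050,force=40)
if 20<g<25:
    p=board(-.09,0); over(p,BY,.10); f0=np.array(monitor.read_ft_force())
    arm.move_l([*p,.050-OFF],speed=.1)
    z=.050
    while z>.044:
        f=np.array(monitor.read_ft_force())-f0
        if f[2]>2: break
        z-=.0005; arm.move_l([*p,z-OFF],speed=.02)
    print("contact tip z",z,f.round(1)); z+=.0004
    for y in(0,-.011,.011):
        if y:
            arm.move_l([*board(-.09,y),z+.03-OFF],speed=.2); arm.move_l([*board(-.09,y),z-OFF],speed=.1)
        arm.move_l([*board(.062,y),z-OFF],speed=.08); print(y,(np.array(monitor.read_ft_force())-f0).round(1))
        arm.move_l([*board(.055,y),z+.03-OFF],speed=.15)
    print("grip",monitor.read_finger_gap()*88)
    over([.47,-.17],0,.25)
    w=snap("top","t10"); print(monitor.read_time())
    x,y=proj(w,[*BD,.03])[0].astype(int)
    cv2.imwrite("pics/t10.png",cv2.resize(w["img"][y-60:y+60,x-80:x+80,::-1],(640,480),interpolation=cv2.INTER_CUBIC))
E
```

```text
gap mm 21.64573638724774 force 39.99756163917482
contact tip z 0.047 [-0.6  0.4  4.2]
0 [ 0.4 -0.   0.1]
-0.011 [-0.2  0.6  1. ]
0.011 [ 0.1 -0.4 -0.1]
grip 21.72016962432216
70.8583
```

View pics/t10.png

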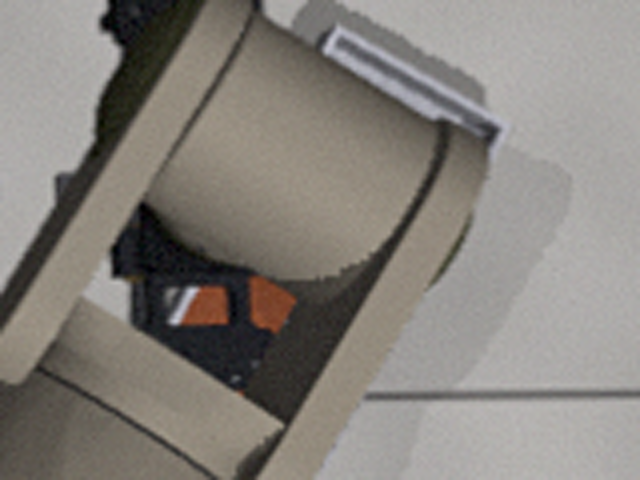

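The arm hides the board in that view, so I look with the wrist camera while still holding the scraper.

```bash
python3 - <<'E'
from h import *
over([.5,-.42],0,.33); w=capture("wrist")
for q in blobs(w,(15,15,120),(38,130,255),15): r=rect(w,q,.012); print("chip",r,inv(BD,BY,r[0]))
x,y=proj(w,[*BD,.03])[0].astype(int); print(x,y)
cv2.imwrite("pics/w11.png",cv2.resize(w["img"][max(0,y-90):y+90,x-120:x+120,::-1],(720,540),interpolation=cv2.INTER_CUBIC))
E
```

```text
chip (array([ 0.0797021 , -0.88262341]), (117, 99), -0.9527206420898438) [-0.03181752 -0.65936541]
chip (array([ 0.49070071, -0.82605273]), (102, 32), 0.24356546998023987) [ 0.28767695 -0.3947083 ]
chip (array([ 0.49531961, -0.53408807]), (32, 25), -34.64256286621094) [ 0.13775005 -0.14413571]
chip (array([ 0.4917308 , -0.42615622]), (13, 8), 45.14395523071289) [ 0.07782463 -0.05429636]
chip (array([ 0.51873462, -0.41074878]), (20, 15), -30.83172607421875) [ 0.09265594 -0.02697187]
chip (array([ 0.5446275 , -0.36806107]), (21, 15), -32.58051681518555) [0.09216757 0.02295251]
chip (array([ 0.51471558, -0.28691519]), (49, 15), -29.16744613647461) [0.02398535 0.07615553]
222 92
```

View pics/w11.png

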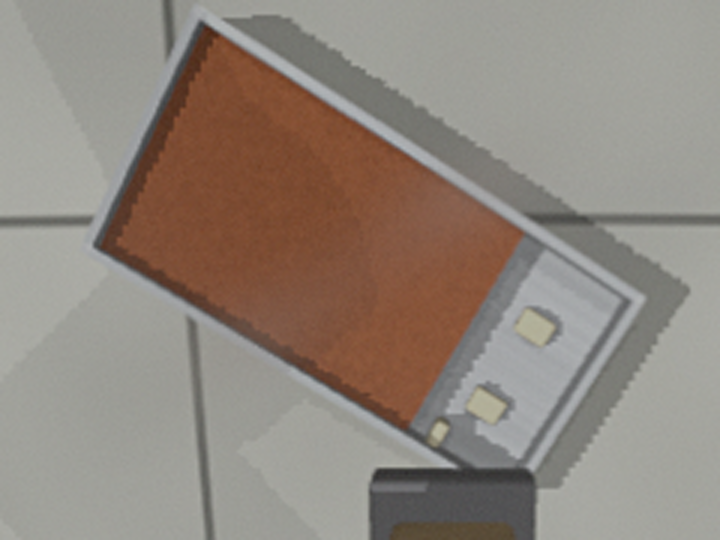

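The tile is clear. Two chips lie flat in the trough at (536,326) and (486,404), and the third stands tilted inside its corner at (438,432), its centre well under the height limit. Next I put the scraper away and check.

```bash
python3 - <<'E'
from h import *
place(chest(-.120,.066),CY,.0385,.036)
over(chest(-.2,-.02),CY,.33); w=snap("wrist","w12"); print(monitor.read_time())
for v in votives(w,.058): print(v, inv(CH,CY,v[0]))
E
```

```text
F [ 0.1 -0.3 -0.8]
77.725
(array([0.52191193, 0.11939   ]), (53, 47), -74.06862926483154) [-0.10811075 -0.12782408]
(array([0.5015936 , 0.19095871]), (49, 47), -73.44338989257812) [-0.10830451 -0.05342732]
```

View pics/w12.png

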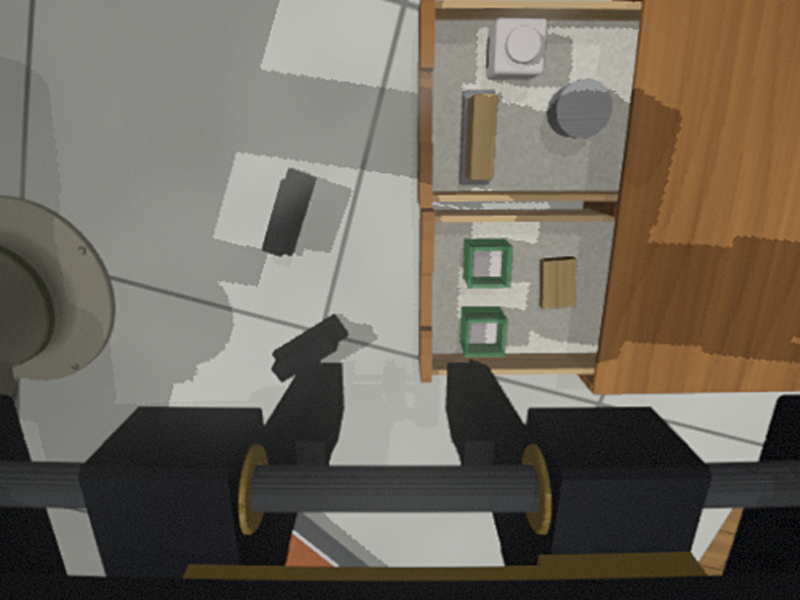

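Everything is in place: dispenser (518,48), scraper (478,136) and tin (580,110) in the left drawer, votives and matchbox in the right. Now shutting both drawers.

```bash
python3 - <<'E'
from h import *
fingers.grip(0)
ex=np.array([np.cos(np.radians(CY)),np.sin(np.radians(CY))])
for y in(-.093,.093):
    over(chest(-.215,y),CY+90,.10); arm.move_l([*chest(-.215,y),.032-OFF],speed=.15); f0=np.array(monitor.read_ft_force())
    arm.move_l([*chest(-.03,y),.032-OFF],speed=.05)
    x=-.03
    while x<-.008:
        x+=.0015; arm.move_l([*chest(x,y),.032-OFF],speed=.03)
        f=(np.array(monitor.read_ft_force())-f0)[:2]@ex
        if f<-6: break
    print(y,x,f)
    arm.move_l([*chest(x-.03,y),.032-OFF],speed=.15); arm.move_l([*chest(x-.03,y),.12],speed=.2)
arm.set_joints([-1.51,.381,1.297,0,1.464,-.215])
t=snap("top","t13"); s=capture("side"); print(monitor.read_time())
cv2.imwrite("pics/t13.png",np.hstack([cv2.resize(t["img"][60:300,40:460,::-1],(490,280)),cv2.resize(s["img"][60:340,20:330,::-1],(310,280))]))
E
```

```text
-0.093 -0.014999999999999987 -11.150969319712496
0.093 -0.016499999999999987 -12.470625341210882
100.5
```

View pics/t13.png

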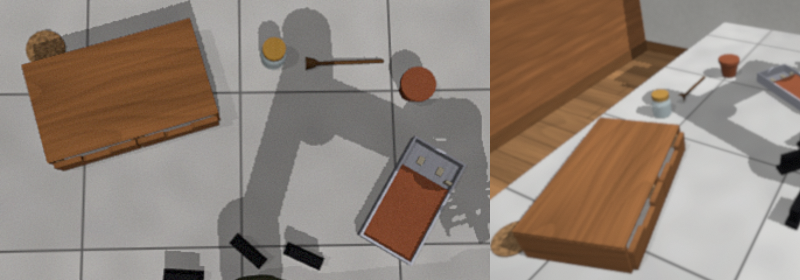

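Both drawers are hard against their stops, and the bystanders are in place. One last check on the height of the third chip, near (447,183).

```bash
python3 - <<'E'
from h import *
t=capture("top"); x,y=proj(t,[*board(.0925,0),.006])[0].astype(int)
for q in blobs(t,(15,15,90),(38,140,255),3,(x-25,y-25,x+25,y+25)):
    for z in(.012,.026,.04): r=rect(t,q,z); print(z,r[1],inv(BD,BY,r[0]).round(4))
cv2.imwrite("pics/t14.png",cv2.resize(t["img"][y-25:y+25,x-30:x+30,::-1],(600,500),interpolation=cv2.INTER_CUBIC))
E
```

```text
0.012 (15, 6) [ 0.0807 -0.0572]
0.026 (15, 6) [ 0.0772 -0.0533]
0.04 (15, 6) [ 0.0737 -0.0494]
0.012 (18, 14) [ 0.0934 -0.0279]
0.026 (18, 14) [ 0.0898 -0.0243]
0.04 (18, 14) [ 0.0861 -0.0207]
0.012 (19, 14) [0.0927 0.0217]
0.026 (18, 14) [0.0891 0.0247]
0.04 (18, 14) [0.0854 0.0277]
```

View pics/t14.png

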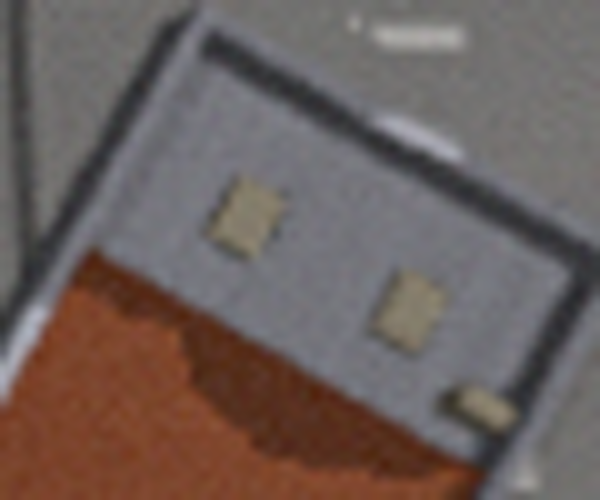

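Two chips lie flat and the third stands on end against the trough wall. Its top is at about 26 mm, so its centre is about 10 mm above the floor, within the 18 mm limit. Handing in.

```bash
python3 -c "
from bench import *
print(workorder.sign_off(),monitor.read_time())"
```

```text
the job is handed in; nothing more can be done
the job is handed in; nothing more can be done
```

I finished the job and handed it in at about 100 s of the 208 s, with no verdict shown: both votives (only two were present) stand upright in the matchbox drawer, all three chips are in the trough, the dispenser and scraper are in the tin drawer, and both drawers are shut.

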